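# Line up culture dishes in an L-shaped stop and stack the small one

### The arm

A 7-joint arm with a two-finger parallel gripper is mounted at the origin on a cart in front of the work surface, level with it; the furniture and walls round the work are solid. World frame = base frame: x ahead of the robot, y to its left, z up, the work surface at z = 0. Lengths are in m, angles in rad, forces in N, time in s.
With the tool pointing down it reaches from about 0.4 to 0.85 m from the base axis. Payload 4.5 kg.
Tool frame: the origin (TCP) lies at the very end of the fingers, on their centre line; the grasp point (between the pads) lies 19 mm behind it (tcp_to_grasp is the z of the grasp point in the tool frame, in m); z points along the fingers, y is the line along which they close (so a half turn about z gives the same grasp; the last joint's range is limited). The gripper opens to 88 mm and grips with 3 to 60 N. Pads are 18 mm wide; open, the fingers measure 123 mm over their backs; the gripper's body (75 mm by 187 mm) begins 45 mm behind the grasp point.
Start: joints at [-1.316, 0.689, -0.195, 1.565, 0.157, 0.902, -0.215], TCP at [0.137, 0.61, 0.239] pointing down, gripper open.
Joint ranges: [-3.01, 3.01], [-0.46, 2.08], [-1.47, 1.51], [0.13, 2.56], [-1, 4.14], [0.04, 2.09], [-2.66, 2.66]. Speed limits (rad/s): [2.57, 2.57, 3.14, 3.14, 3.14, 3.14, 3.14].

### API

Orientations are given as a unit quaternion [x, y, z, w].
In Python, from plant import * gives the robot as it stands. The module is installed in compiled form; this text tells all that it offers.
- The arm moves only by the shell command python3 -m jog 'ROWS' [OPENING] [FORCE]. ROWS is JSON, a list that holds one entry, the list of rows, each a list of 6 numbers: the shift along the tool's x, y, z in m, then the turn, a rotation vector about the tool's x, y, z in rad. In form: [[[dx, dy, dz, ax, ay, az], ...]]. A call has 1 to 12 rows; each row shifts and turns the commanded pose from where the row before left it, along the tool's axes as they then stand; what a row does not reach is not made up. A row lasts 1/8 s, in which the tool goes at most 62.5 mm and 10.7 degrees, less where a joint would pass 70% of its speed; a pose out of reach is approached as far as the arm can. A call with a gripper value outside its range is refused whole. OPENING is the finger opening in m, from 0 to 0.0881, set as the call begins (- or left out, the last holds). The fingers move at their own pace and stop on an object; FORCE is the grip in N (left out, the last holds). Time passes only in rows, so rows that do not move let the fingers close. It gives the time, the measured TCP pose, the force, the opening and the grip force at its end, in the units of the state.
- get_state(): the state, without advancing time (a new reading comes with each control period).
- snapshot(name): name is "scene" or "top"; returns a dict with "frame" (420x560x3 uint8, red, green, blue), "mtx" (3x3 intrinsics, pixels), "D" ([k1, k2, p1, p2, k3] as OpenCV has them; the pictures are not rectified), "xyz" and "orientation" of the camera in the world. Camera axes: x right, y down, z forward; pixel columns grow to the right and rows downward; lengths in m; the calibration is good to about 2 mm. A picture is of the moment at which its call begins. There is no depth.
- finish_job(): hands the job in; it is judged then, once.
The state is a dict: "clock": time; "q": joint angles; "qd": joint speeds; "joint_torque": joint torques, N m; "tool_pos": TCP position; "eef_rot": TCP orientation; "contact_force": force on the tool from outside, world axes, zero at the start; "moment": the same for the moment, N m; "opening": opening from 0.0 (shut) to 1.0 (fully open); "finger_force": force on a finger pad.
Only numpy, scipy, OpenCV 4.12 (cv2) and the standard library are available. Lean on these libraries where they do the work, as an engineer would, in place of code of your own. Each camera call takes 0.05 s, during which the arm holds its last target. There are 200 camera calls.

### The job

Line up the three large culture dishes in a straight row in the L-shaped metal stop: nudge one right into the corner, and the other two along the long bar beside it, each dish touching the long bar and the dish before it. Set the small dish on the lid of the dish in the corner so that its whole base is supported. Leave the dropper bottle, the capped tube, the timer and the syringe standing or lying where they are.

Things in the scene. Friction and masses are not known exactly. Their poses are not given: they have to be found in the camera images.
- stop: Fixed L-shaped aluminium stop, bars 20 mm wide, 12 mm high. Origin: inner corner of the L at worktop height; z up. Long bar, at the back: inner face in the plane x = 0, from y = 0 to -300 mm, bar at x = 0 to +20 mm. Short end bar, at the left: inner face in the plane y = 0, from x = 0 to -90 mm, bar at y = 0 to +20 mm. The dishes belong at negative x and y of this frame.
- dish_1: Large round culture dish, closed, clear plastic lid over a whitish filling: 90 mm across, 16 mm high, flat on top, about 70 g; too wide for most grippers, but slides on the worktop at a light push. Origin: centre of its underside; z up. The three large dishes are alike and may take any order.
- dish_2: Large round culture dish, closed, clear plastic lid over a whitish filling: 90 mm across, 16 mm high, flat on top, about 70 g; too wide for most grippers, but slides on the worktop at a light push. Origin: centre of its underside; z up. The three large dishes are alike and may take any order.
- dish_3: Large round culture dish, closed, clear plastic lid over a whitish filling: 90 mm across, 16 mm high, flat on top, about 70 g; too wide for most grippers, but slides on the worktop at a light push. Origin: centre of its underside; z up. The three large dishes are alike and may take any order.
- small_dish: Small round culture dish of the same make: 58 mm across, 14 mm high, about 30 g; can be picked up across its width. Origin: centre of its underside; z up.
- bottle: Amber glass dropper bottle with a black dropper, standing, loose, 34 mm across, 102 mm high. Origin: centre of its underside. To be left alone.
- tube: Thin white sample tube with a cap, standing on end, loose and very light, 17 mm across, 68 mm high. Origin: centre of its underside. To be left alone.
- timer: White bench timer standing on its foot, loose: 25 mm deep (its x), 64 mm wide (its y), 62 mm high. Origin: centre of its underside. To be left alone.
- syringe: Large clear syringe lying on the worktop, loose: 173 mm long along its y (from -87 to +87 mm), barrel 16 mm thick, 34 mm across the finger flange at y = +39 mm. Origin: middle of its underside. To be left alone.
- filter_canister: Round whitish canister with a slotted lid, fixed, at the left of the stop: 86 mm across, 68 mm high, its axis 10 mm to the +x side of its origin, which lies on the worktop. Only an obstacle.

How it is judged:
By the outcome, as a careful person would: the job done as asked, in the order asked, and still so for the second after the job is handed in, with the robot touching nothing.
It also fails if it takes over 72 s, if anything falls off the work surface, if the arm or the gripper's body presses on something with over 40 N, if the wrist force passes 120 N, or if a joint passes its speed limit or range.

## Working session

There is one attempt and no reset: what is moved stays moved. The work goes in short steps, Python scripts to look and compute and a shell command to move; the robot and the scene stay as the last step left them, time stands still between calls to the robot, and variables do not carry over. Pictures are saved under pics/ and viewed, at most 12 in all, crops included, and the job is handed in when it is done.

```bash
mkdir -p pics; cat > h.py <<'E'
from plant import *
import numpy as np, cv2
from scipy.spatial.transform import Rotation as R
def snap(n,f):
    s=snapshot(n); cv2.imwrite('pics/'+f,cv2.cvtColor(s['frame'],cv2.COLOR_RGB2BGR)); return s
def cam(s):
    return np.array(s['mtx']),np.array(s['D'],float),np.array(s['xyz']),R.from_quat(s['orientation']).as_matrix()
def px2w(s,pts,z):
    K,D,t,M=cam(s); p=cv2.undistortPoints(np.array(pts,float).reshape(-1,1,2),K,D).reshape(-1,2)
    d=np.c_[p,np.ones(len(p))]@M.T
    zz=np.broadcast_to(z,len(p)); return t+d*((zz-t[2])/d[:,2])[:,None]
def w2px(s,P):
    K,D,t,M=cam(s); return cv2.projectPoints(np.array(P,float).reshape(-1,1,3),cv2.Rodrigues(M.T)[0],-M.T@t,K,D)[0].reshape(-1,2)
E
python3 - <<'E'
from h import *
import pickle
o=[]
for n in('scene','top'):
    s=snap(n,n+'0.png'); o.append(s); print(n,s['xyz'],R.from_quat(s['orientation']).as_matrix().round(2).tolist(),s['mtx'])
pickle.dump(o,open('s0.pkl','wb'))
st=get_state(); print(st)
print(R.from_quat(st['eef_rot']).as_matrix().round(3))
E
```

```text
scene [-8.48134180e-04 -8.23189578e-01  8.89608268e-01] [[0.79, -0.42, 0.45], [-0.62, -0.53, 0.58], [-0.01, -0.73, -0.68]] [[498.44245645   0.         288.16243523]
 [  0.         498.44245645 216.08044608]
 [  0.           0.           1.        ]]
top [ 0.43976209 -0.08428427  1.07895865] [[0.03, -0.99, 0.11], [-1.0, -0.02, 0.03], [-0.03, -0.12, -0.99]] [[452.50749196   0.         279.35606041]
 [  0.         452.50749196 209.7638788 ]
 [  0.           0.           1.        ]]
{'clock': 0.1, 'q': array([-1.31620302,  0.68989955, -0.1945131 ,  1.56620134,  0.15728327,
        0.90252925, -0.2151038 ]), 'qd': array([ 0.00099806, -0.00067518,  0.00036995, -0.00220402,  0.00035878,
       -0.00040804,  0.00155496]), 'joint_torque': array([-3.87533059e-03, -5.28499997e+01, -1.27134852e+00, -1.53836775e+01,
       -5.25009620e-02,  1.98190974e-03,  3.33431399e-05]), 'tool_pos': array([0.13679826, 0.60927222, 0.23800073]), 'eef_rot': array([ 1.10146677e-01,  9.93915001e-01, -8.23835559e-04, -3.37049825e-05]), 'contact_force': array([-0.24631031, -0.93765274, -0.75118861]), 'moment': array([-0.02138279, -0.00552988,  0.00646305]), 'finger_force': 0.0, 'opening': 1.0004576822696083}
[[-0.976  0.219 -0.   ]
 [ 0.219  0.976 -0.002]
 [-0.    -0.002 -1.   ]]
```

View top.

View pics/top0.png

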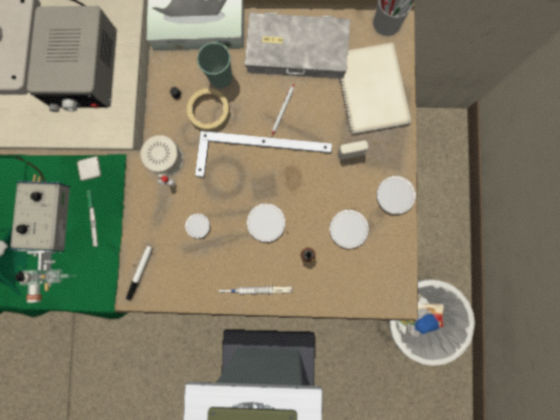

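View pics/scene0.png

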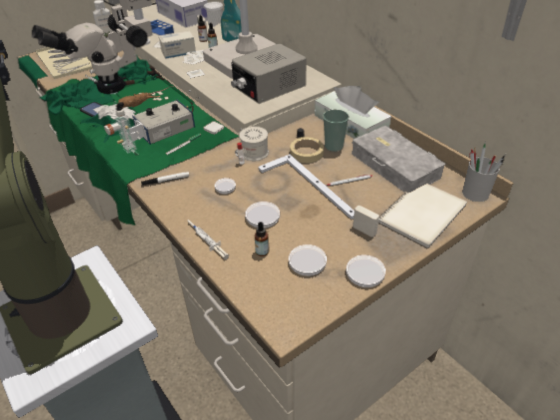

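The top view shows the stop's corner near (208,144), with the bar's end at (331,149). The large dishes are at (266,223), (349,229) and (396,195), and the small dish at (197,226). The bottle is at (308,256), the timer at (354,149), the tube at (166,182) and the syringe at (255,291). I'll enlarge it to measure.

```bash
python3 - <<'E'
import cv2
i=cv2.imread('pics/top0.png')[120:310,130:425]
cv2.imwrite('pics/c1.png',cv2.resize(i[:,:],None,fx=2.7,fy=2.7,interpolation=cv2.INTER_CUBIC))
E
```

```text
(no output)
```

View pics/c1.png

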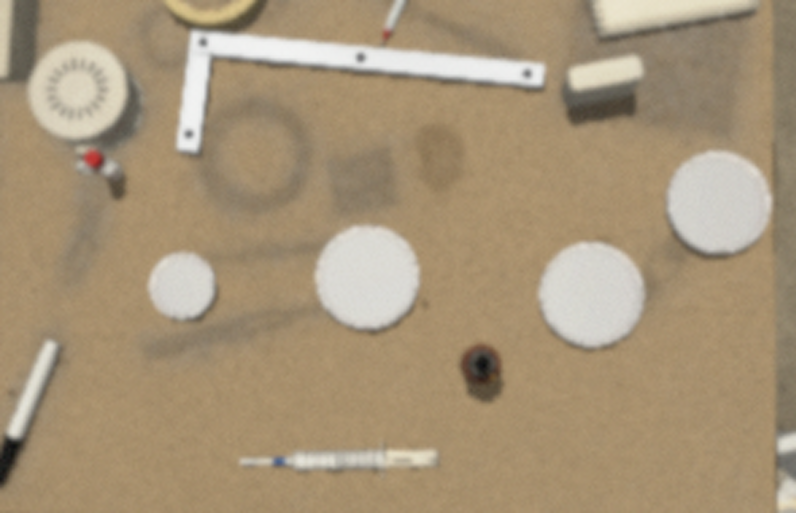

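The crop (scale 2.7, origin (130,120)) shows the stop's inner corner near (210,58), the small dish at (182,286) and the large dishes at (368,278), (592,295) and (718,203). The bottle, timer and syringe are clear. The tube seems to be beside the canister, near (95–115,160–175).

```bash
cat > m.py <<'E'
from h import *
import pickle
o=pickle.load(open('s0.pkl','rb')); s=o[1]
c=lambda u,v:(130+u/2.7,120+v/2.7)
N=['d1','d2','d3','small','corner','longend_in','shortend_in','bar outer corner','bottlebase?','bottletop','syrL','syrR','timertopL','timertopR','canistertop','redcap','tubewhite?']
P=[c(367.5,278),c(592,295),c(718.5,203),c(182,286),c(211,57),c(543,87),c(199,152),c(190,30),c(484,385),c(482,363),c(238,462),c(438,458),c(570,80),c(642,65),c(79,90),c(94,158),c(112,172)]
Z=[.016,.016,.016,.014,.012,.012,.012,.012,0,.102,.008,.008,.062,.062,.068,.068,.0]
W=px2w(s,P,Z)
for n,w in zip(N,W): print(n,w.round(4))
e=W[5]-W[4]; print(np.linalg.norm(e), np.linalg.norm(W[6]-W[4]))
E
python3 m.py; python3 - <<'E'
import cv2
i=cv2.imread('pics/scene0.png')
cv2.imwrite('pics/c2.png',cv2.resize(i[110:300,130:400],None,fx=2.9,fy=2.9,interpolation=cv2.INTER_CUBIC))
E
```

```text
d1 [ 0.5304 -0.022   0.016 ]
d2 [ 0.5201 -0.2177  0.016 ]
d3 [ 0.6034 -0.3277  0.016 ]
small [0.5197 0.1413 0.014 ]
corner [0.7271 0.1252 0.012 ]
longend_in [ 0.705  -0.1733  0.012 ]
shortend_in [0.64   0.1321 0.012 ]
bar outer corner [0.7519 0.1455 0.012 ]
bottlebase? [ 0.4401 -0.126   0.    ]
bottletop [ 0.4574 -0.1201  0.102 ]
syrL [0.3679 0.0866 0.008 ]
syrR [ 0.3762 -0.0871  0.008 ]
timertopL [ 0.6992 -0.1919  0.062 ]
timertopR [ 0.7135 -0.253   0.062 ]
canistertop [0.6813 0.2266 0.068 ]
redcap [0.6226 0.2103 0.068 ]
tubewhite? [0.6224 0.2129 0.    ]
0.2993280847334506 0.08739765207810961
```

View pics/c2.png

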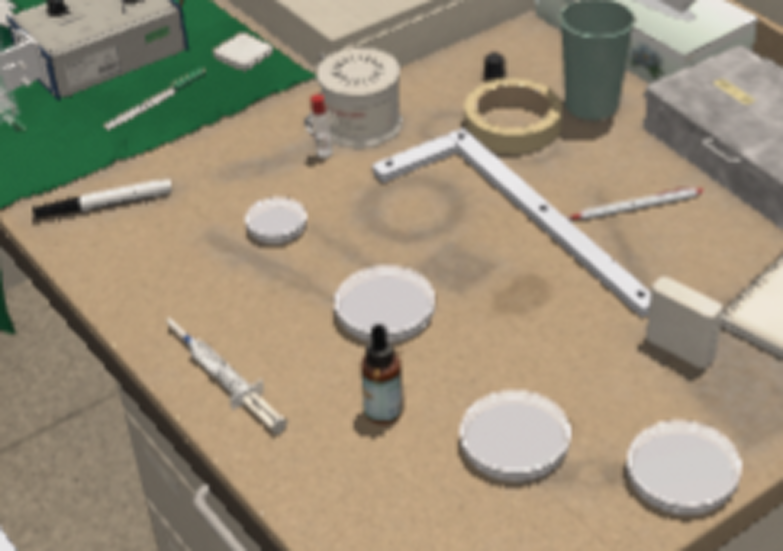

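The second crop shows the red-capped tube at (320,130) just left of the canister. The dishes, bottle and timer match the top view. The measured bars come out at 299 and 87 mm, which agrees with the given 300 and 90. Now a planner that prints the rows.

```bash
cat > plan.py <<'E'
# usage: plan.py step x y z toolx_angle_deg ...  (angle of tool x in world), prints rows to be typed
import sys; from h import *
a=list(map(float,sys.argv[2:])); step=float(sys.argv[1])
st=get_state(); p=st['tool_pos'].copy(); M=R.from_quat(st['eef_rot']).as_matrix()
print('t',st['clock'],'at',p.round(4),'ang',np.degrees(np.arctan2(M[1,0],M[0,0])).round(1))
rd=lambda v:[round(float(x),4) for x in v]
first=True
for k in range(0,len(a),4):
    q=np.array(a[k:k+3]); th=np.radians(a[k+3])
    G=np.array([[np.cos(th),np.sin(th),0],[np.sin(th),-np.cos(th),0],[0,0,-1]])
    w=R.from_matrix(M.T@G).as_rotvec()
    n=int(max(1,np.ceil(np.linalg.norm(q-p)/step-.01),np.ceil(np.degrees(np.linalg.norm(w))/10.5)))
    print('wp',n,'rows');
    for i in range(n):
        d=M.T@(q-p)/(n-i); r=R.from_matrix(M.T@G).as_rotvec()/(n-i)
        d=np.array(rd(d)); r=np.round(r,3); print(rd(np.r_[d,r]),end=',\n')
        p=p+M@d; M=M@R.from_rotvec(r).as_matrix()
E
python3 plan.py 0.06 0.42 0.33 0.2 190 0.487 -0.053 0.13 215.4 0.487 -0.053 0.01 215.4
```

```text
t 0.1 at [0.1368 0.6093 0.238 ] ang 167.4
wp 7 rows
[-0.0482, -0.0301, 0.0055, -0.0, -0.0, -0.056],
[-0.0465, -0.0327, 0.0055, -0.0, -0.0, -0.057],
[-0.0445, -0.0353, 0.0055, -0.0, -0.0, -0.056],
[-0.0425, -0.0377, 0.0055, -0.0, -0.0, -0.057],
[-0.0402, -0.0401, 0.0055, -0.001, -0.0, -0.056],
[-0.0379, -0.0423, 0.0054, -0.0, -0.0, -0.057],
[-0.0355, -0.0444, 0.0054, -0.001, -0.0, -0.056],
wp 7 rows
[0.0001, -0.0555, 0.01, 0.0, -0.0, -0.063],
[0.0035, -0.0554, 0.01, 0.0, -0.0, -0.063],
[0.007, -0.0551, 0.01, 0.0, -0.0, -0.064],
[0.0106, -0.0546, 0.01, 0.0, -0.0, -0.063],
[0.014, -0.0538, 0.0099, 0.0, -0.0, -0.064],
[0.0173, -0.0528, 0.01, 0.0, -0.0, -0.063],
[0.0207, -0.0515, 0.0099, 0.001, -0.0, -0.064],
wp 2 rows
[-0.0, 0.0, 0.06, -0.0, -0.0, 0.0],
[-0.0, 0.0, 0.06, -0.0, -0.0, 0.0],
```

```bash
python3 -m jog '[[[-0.048,-0.03,0.0055,0,0,-0.056],[-0.0465,-0.033,0.0055,0,0,-0.057],[-0.0445,-0.035,0.0055,0,0,-0.056],[-0.0425,-0.038,0.0055,0,0,-0.057],[-0.04,-0.04,0.0055,0,0,-0.056],[-0.038,-0.042,0.0055,0,0,-0.057],[-0.0355,-0.044,0.0055,0,0,-0.056]]]' 0.044
python3 -m jog '[[[0,-0.0555,0.01,0,0,-0.063],[0.0035,-0.0555,0.01,0,0,-0.063],[0.007,-0.055,0.01,0,0,-0.064],[0.0105,-0.0545,0.01,0,0,-0.063],[0.014,-0.054,0.01,0,0,-0.064],[0.0175,-0.053,0.01,0,0,-0.063],[0.0205,-0.0515,0.01,0,0,-0.064],[0,0,0,0,0,0]]]'
python3 plan.py 0.05 0.487 -0.053 0.13 215.4 0.487 -0.053 0.01 215.4
python3 - <<'E'
from h import *
snap('top','t1.png')
E
```

```text
clock: 0.98
tool_pos: [0.4208, 0.3298, 0.1998]
eef_rot: [-0.088, 0.996, -0.0, -0.0]
contact_force: [0.9, 0.1, -0.2]
opening: 0.506
finger_force: 0.0
clock: 1.98
tool_pos: [0.4862, -0.0582, 0.1289]
eef_rot: [-0.299, 0.954, -0.001, -0.002]
contact_force: [0.1, 0.7, -0.2]
opening: 0.499
finger_force: 0.0
t 1.975 at [ 0.4862 -0.0582  0.1289] ang -145.2
wp 1 rows
[-0.0036, 0.0038, -0.0012, -0.001, -0.004, -0.01],
wp 3 rows
[-0.0, -0.0, 0.04, 0.0, -0.0, 0.0],
[-0.0, -0.0, 0.04, 0.0, -0.0, 0.0],
[-0.0, -0.0, 0.04, 0.0, -0.0, 0.0],
```

```bash
python3 -m jog '[[[-0.0035,0.004,-0.001,0,-0.003,-0.01],[0,0,0.04,0,0,0],[0,0,0.04,0,0,0],[0,0,0.036,0,0,0],[0,0,0,0,0,0]]]'
python3 plan.py 0.015 0.642 0.057 0.010 215.4
python3 - <<'E'
from h import *
s=snap('top','t2.png')
i=cv2.imread('pics/t2.png')[120:310,130:425]
cv2.imwrite('pics/c3.png',cv2.resize(i,None,fx=2.7,fy=2.7,interpolation=cv2.INTER_CUBIC))
E
```

```text
clock: 2.65
tool_pos: [0.4868, -0.0436, 0.014]
eef_rot: [-0.311, 0.95, 0.001, -0.0]
contact_force: [0.0, 1.2, 0.6]
opening: 0.499
finger_force: 0.0
t 2.65 at [ 0.4868 -0.0436  0.014 ] ang -143.7
wp 13 rows
[-0.0142, -0.0008, 0.0003, 0.0, 0.0, 0.001],
[-0.0142, -0.0008, 0.0003, 0.0, 0.0, 0.001],
[-0.0142, -0.0008, 0.0003, 0.0, 0.0, 0.001],
[-0.0142, -0.0008, 0.0003, 0.0, 0.0, 0.001],
[-0.0142, -0.0008, 0.0003, 0.0, 0.0, 0.001],
[-0.0142, -0.0008, 0.0003, 0.0, 0.0, 0.001],
[-0.0142, -0.0007, 0.0003, 0.0, 0.0, 0.001],
[-0.0142, -0.0007, 0.0003, 0.0, 0.0, 0.001],
[-0.0142, -0.0007, 0.0003, 0.0, 0.0, 0.002],
[-0.0142, -0.0007, 0.0004, 0.001, 0.0, 0.001],
[-0.0142, -0.0007, 0.0003, 0.0, 0.0, 0.002],
[-0.0142, -0.0007, 0.0004, 0.001, 0.0, 0.001],
[-0.0143, -0.0006, 0.0003, 0.0, 0.001, 0.002],
```

View pics/c3.png

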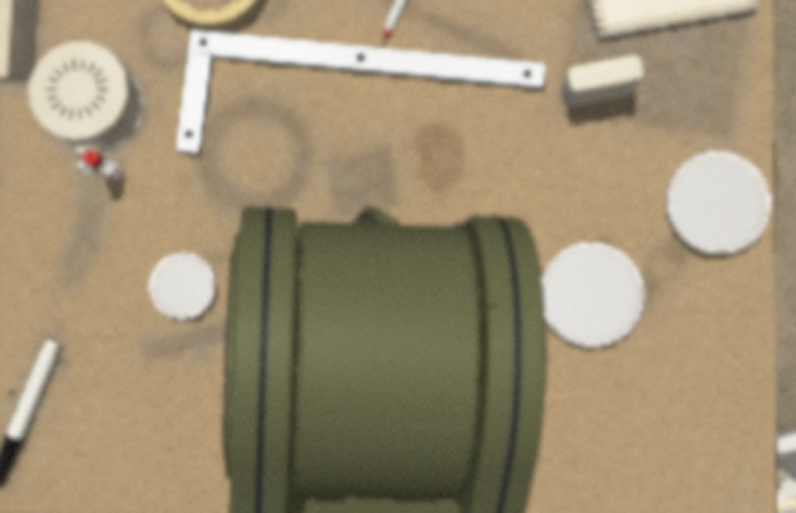

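The arm hides the dish at its work spot, while everything else is still where it was. The TCP stands 8 mm off the push line, so I'll correct that sideways and then push d1 to the corner.

```bash
python3 -m jog '[[[0.004,-0.0075,0.004,0,0,0.026],[0,0,0,0,0,0],[0,0,0,0,0,0]]]'
python3 plan.py 0.015 0.6394 0.0554 0.010 215.4
```

```text
clock: 3.08
tool_pos: [0.4895, -0.0551, 0.0119]
eef_rot: [-0.296, 0.955, 0.0, 0.002]
contact_force: [0.4, -0.0, 0.0]
opening: 0.498
finger_force: 0.0
t 3.075 at [ 0.4895 -0.0551  0.0119] ang -145.5
wp 13 rows
[-0.0143, 0.0005, 0.0002, -0.0, 0.0, -0.001],
[-0.0143, 0.0005, 0.0002, -0.0, 0.0, -0.001],
[-0.0143, 0.0005, 0.0002, -0.0, 0.0, -0.001],
[-0.0143, 0.0004, 0.0002, -0.0, 0.0, -0.001],
[-0.0143, 0.0004, 0.0002, -0.0, 0.0, -0.001],
[-0.0143, 0.0004, 0.0002, -0.0, 0.001, -0.001],
[-0.0143, 0.0004, 0.0002, -0.0, 0.0, -0.001],
[-0.0143, 0.0004, 0.0002, -0.0, 0.001, -0.002],
[-0.0144, 0.0003, 0.0002, -0.0, 0.0, -0.001],
[-0.0143, 0.0003, 0.0002, -0.0, 0.001, -0.002],
[-0.0144, 0.0003, 0.0002, -0.0, 0.0, -0.001],
[-0.0143, 0.0003, 0.0002, -0.0, 0.001, -0.002],
[-0.0144, 0.0003, 0.0001, -0.0, 0.0, -0.001],
```

```bash
python3 -m jog '[[[-0.0143,0.001,0,0,0,0],[-0.0143,0.001,0.001,0,0,0],[-0.0143,0.0005,0,0,0,0],[-0.0143,0.0005,0.001,0,0,-0.002],[-0.0143,0.0005,0,0,0,0],[-0.0143,0,0,0,0,0],[-0.0143,0.0005,0,0,0,0],[-0.0143,0,0,0,0,0],[-0.0143,0.0005,0,0,0,0],[-0.0143,0,0,0,0,0],[0,0,0,0,0,0]]]'
python3 plan.py 0.01 0.6394 0.0554 0.010 215.4
```

```text
clock: 4.45
tool_pos: [0.6055, 0.0314, 0.0097]
eef_rot: [-0.298, 0.955, 0.001, 0.002]
contact_force: [-0.2, 0.0, -0.6]
opening: 0.502
finger_force: 0.0
t 4.45 at [0.6055 0.0314 0.0097] ang -145.3
wp 5 rows
[-0.0083, 0.0001, -0.0, 0.0, 0.001, -0.003],
[-0.0083, 0.0001, -0.0, 0.0, 0.001, -0.002],
[-0.0083, 0.0, -0.0, 0.0, 0.001, -0.003],
[-0.0083, 0.0, -0.0001, 0.0, 0.001, -0.002],
[-0.0083, -0.0, -0.0, 0.0, 0.001, -0.003],
```

```bash
python3 -m jog '[[[-0.0083,0,0,0,0.001,-0.002],[-0.0083,0,0,0,0.001,-0.002],[-0.0083,0,0,0,0.001,-0.002],[-0.0083,0,0,0,0.001,-0.002],[-0.006,0,0,0,0,-0.002],[0,0,0,0,0,0],[0,0,0,0,0,0]]]'
python3 -m jog '[[[-0.002,0,0,0,0,0],[-0.002,0,0,0,0,0],[0,0,0,0,0,0],[0,0,0,0,0,0]]]'
```

```text
clock: 5.32
tool_pos: [0.6362, 0.0522, 0.0096]
eef_rot: [-0.302, 0.953, -0.0, -0.001]
contact_force: [0.6, -0.7, 0.0]
opening: 0.502
finger_force: 0.0
clock: 5.82
tool_pos: [0.6397, 0.0547, 0.0097]
eef_rot: [-0.302, 0.953, -0.0, -0.0]
contact_force: [0.2, 0.3, -0.7]
opening: 0.499
finger_force: 0.0
```

```bash
python3 -m jog '[[[-0.002,0,0,0,0,0],[0,0,0,0,0,0]]]' | egrep 'pos|force'
python3 -m jog '[[[-0.002,0,0,0,0,0],[0,0,0,0,0,0]]]'| egrep 'pos|force'
python3 - <<'E'
from h import *
s=snap('top','t3.png');s2=snap('scene','s3.png')
a=cv2.imread('pics/t3.png')[120:310,150:350];b=cv2.imread('pics/s3.png')[120:310,190:390]
cv2.imwrite('pics/c4.png',cv2.resize(np.hstack([a,b]),None,fx=2,fy=2,interpolation=cv2.INTER_CUBIC))
E
```

```text
tool_pos: [0.6414, 0.056, 0.0096]
contact_force: [0.3, -0.1, 0.0]
finger_force: 0.1
tool_pos: [0.6426, 0.0568, 0.0096]
contact_force: [-1.1, -0.1, 0.8]
finger_force: 0.7
```

View pics/c4.png

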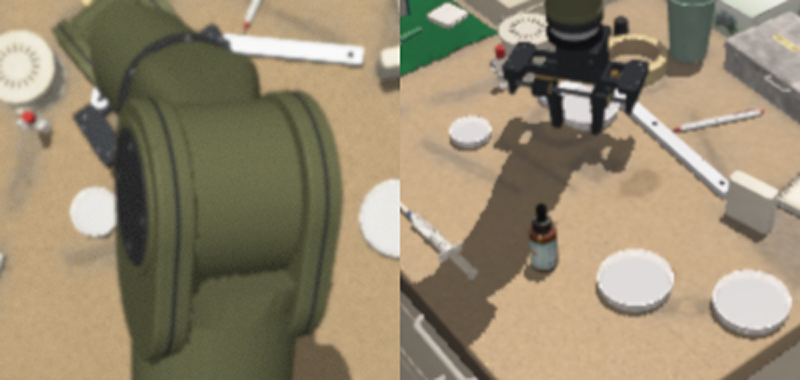

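The dish is in the cradle near the corner (scene half, about (590,105)), and contact force is just beginning. I'll press a little more.

```bash
python3 -m jog '[[[-0.002,0,0,0,0,0],[0,0,0,0,0,0]]]' | egrep 'pos|force'
python3 -m jog '[[[-0.002,0,0,0,0,0],[0,0,0,0,0,0]]]'| egrep 'pos|force'
python3 -m jog '[[[-0.002,0,0,0,0,0],[0,0,0,0,0,0]]]'| egrep 'clo|pos|force'
```

```text
tool_pos: [0.643, 0.0571, 0.0094]
contact_force: [-4.5, -2.7, 2.2]
finger_force: 2.5
tool_pos: [0.6432, 0.0572, 0.0092]
contact_force: [-7.3, -4.0, 5.1]
finger_force: 4.1
clock: 7.18
tool_pos: [0.6434, 0.0573, 0.009]
contact_force: [-9.9, -4.9, 8.0]
finger_force: 5.8
```

```bash
python3 -m jog '[[[0.02,0,-0.002,0,0,0],[0.01,0,-0.05,0,0,0],[0,0,-0.06,0,0,0],[0,0,0,0,0,0]]]' | egrep 'clo|pos|force'
python3 plan.py 0.055 0.591 -0.385 0.125 258  0.591 -0.385 0.010 258
```

```text
clock: 7.68
tool_pos: [0.6276, 0.0449, 0.1268]
contact_force: [0.0, 0.4, 0.2]
finger_force: 0.0
t 7.675 at [0.6276 0.0449 0.1268] ang -144.8
wp 8 rows
[0.0347, -0.0413, 0.0, -0.001, 0.001, -0.093],
[0.0384, -0.0379, 0.0, -0.001, 0.001, -0.093],
[0.0417, -0.0342, 0.0, -0.001, 0.001, -0.094],
[0.0448, -0.0301, 0.0001, -0.001, 0.001, -0.093],
[0.0473, -0.0258, 0.0001, -0.001, 0.001, -0.094],
[0.0496, -0.0212, 0.0001, -0.001, 0.001, -0.093],
[0.0513, -0.0165, 0.0001, -0.001, 0.001, -0.094],
[0.0527, -0.0117, 0.0001, -0.0, 0.002, -0.093],
wp 3 rows
[-0.0, 0.0, 0.0383, -0.0, -0.0, -0.0],
[-0.0, 0.0, 0.0384, -0.0, -0.0, -0.0],
[-0.0001, 0.0001, 0.0383, -0.0, -0.0, -0.0],
```

```bash
python3 -m jog '[[[0.0345,-0.0415,0,-0.001,0.001,-0.093],[0.0385,-0.038,0,-0.001,0.001,-0.093],[0.0415,-0.034,0,-0.001,0.001,-0.094],[0.045,-0.03,0,-0.001,0.001,-0.093],[0.0475,-0.026,0,-0.001,0.001,-0.094],[0.0495,-0.021,0,-0.001,0.001,-0.093],[0.0515,-0.0165,0,-0.001,0.001,-0.094],[0.0525,-0.0115,0,0,0.002,-0.093],[0,0,0,0,0,0],[0,0,0,0,0,0],[0,0,0,0,0,0]]]' | egrep 'clo|pos|force'
python3 plan.py 0.04 0.591 -0.385 0.010 258
python3 - <<'E'
from h import *
import pickle
s=snap('top','t4.png'); pickle.dump(s,open('s4.pkl','wb'))
a=cv2.imread('pics/t4.png')[120:270,150:430]
cv2.imwrite('pics/c5.png',cv2.resize(a,None,fx=2.8,fy=2.8,interpolation=cv2.INTER_CUBIC))
E
```

```text
clock: 9.05
tool_pos: [0.5904, -0.3463, 0.1167]
contact_force: [0.5, 0.4, -0.0]
finger_force: 0.0
t 9.05 at [ 0.5904 -0.3463  0.1167] ang -102.3
wp 3 rows
[0.0125, -0.004, 0.0355, 0.01, -0.001, -0.002],
[0.0125, -0.0036, 0.0355, 0.01, -0.001, -0.001],
[0.0125, -0.0033, 0.0355, 0.011, -0.001, -0.002],
```

View pics/c5.png

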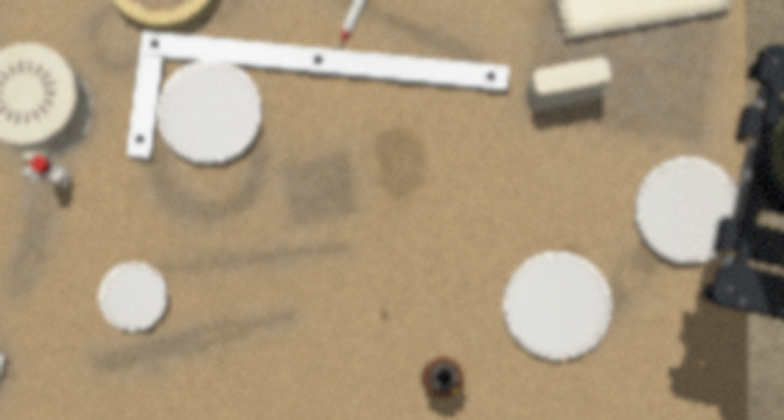

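The dish sits in the corner (crop centre (210,112)), apparently touching both bars. The other things are unmoved. The gripper is beside d3 but short of the goal, because the rows were speed-limited. I'll correct and descend.

```bash
python3 - <<'E'
from h import *
import pickle
s=pickle.load(open('s4.pkl','rb'))
c=lambda u,v:(150+u/2.8,120+v/2.8)
print(px2w(s,[c(210,112),c(687,210),c(558,306),c(134,297),c(443,376)],[.016,.016,.016,.014,.102]).round(4))
print(get_state()['q'].round(3))
E
python3 -m jog '[[[0.019,-0.005,0,0.015,0,-0.002],[0.02,-0.005,0,0.015,0,-0.002],[0,0,0,0,0,0],[0,0,0,0,0,0]]]' | egrep 'clo|pos|force'
python3 plan.py 0.04 0.591 -0.385 0.010 258
```

```text
[[ 0.6801  0.0815  0.016 ]
 [ 0.6038 -0.3259  0.016 ]
 [ 0.5201 -0.2178  0.016 ]
 [ 0.5194  0.1402  0.014 ]
 [ 0.4577 -0.1195  0.102 ]]
[ 0.926  1.14  -1.095  1.406  1.023  1.25   2.654]
clock: 9.6
tool_pos: [0.5917, -0.3861, 0.1158]
contact_force: [-0.1, -0.4, 0.7]
finger_force: 0.0
t 9.6 at [ 0.5917 -0.3861  0.1158] ang -102.0
wp 3 rows
[-0.0004, 0.0003, 0.0353, 0.0, -0.0, -0.0],
[-0.0003, 0.0002, 0.0352, 0.001, -0.0, -0.0],
[-0.0004, 0.0003, 0.0353, 0.0, -0.001, -0.0],
```

```bash
python3 -m jog '[[[0,0,0.036,0,0,0],[0,0,0.036,0,0,0],[0,0,0.035,0,0,0],[0,0,0,0,0,0],[0,0,0,0,0,0]]]' | egrep 'clo|pos|force'
python3 plan.py 0.017 0.663 -0.0554 0.010 257.6
python3 -c "
from plant import *
print(get_state()['q'].round(3))"
```

```text
clock: 10.22
tool_pos: [0.5923, -0.387, 0.0104]
contact_force: [-0.7, -0.3, -0.4]
finger_force: 0.0
t 10.225 at [ 0.5923 -0.387   0.0104] ang -102.1
wp 20 rows
[-0.017, 0.0, 0.0, -0.0, -0.0, 0.0],
[-0.017, 0.0, 0.0, -0.0, -0.0, 0.0],
[-0.0169, 0.0, 0.0, -0.0, -0.0, 0.0],
[-0.017, 0.0, 0.0, -0.0, -0.0, 0.0],
[-0.0169, 0.0, 0.0, -0.0, -0.0, 0.0],
[-0.017, 0.0, 0.0, -0.0, -0.0, 0.0],
[-0.0169, 0.0, 0.0, -0.0, -0.0, 0.0],
[-0.017, 0.0, 0.0, -0.0, -0.0, 0.0],
[-0.0169, 0.0, 0.0, -0.0, -0.0, 0.0],
[-0.017, 0.0, 0.0, -0.0, -0.0, 0.001],
[-0.0169, 0.0, 0.0, -0.0, -0.0, 0.0],
[-0.017, 0.0001, 0.0, -0.0, -0.0, 0.001],
[-0.0169, 0.0001, 0.0, -0.0, -0.0, 0.0],
[-0.017, 0.0001, 0.0, -0.0, -0.0, 0.001],
[-0.0169, 0.0001, 0.0, -0.0, -0.0, 0.0],
[-0.017, 0.0001, 0.0, -0.0, -0.0, 0.001],
[-0.0169, 0.0001, 0.0, -0.0, -0.0, 0.0],
[-0.017, 0.0001, 0.0, -0.0, -0.0, 0.001],
[-0.0169, 0.0001, 0.0, -0.0, -0.0, 0.0],
[-0.017, 0.0, 0.0001, -0.001, -0.001, 0.001],
[ 1.017  1.406 -1.303  1.378  1.353  1.344  2.617]
```

```bash
python3 -m jog '[[[-0.01,0,0,0,0,0],[-0.015,0,0,0,0,0],[-0.015,0,0,0,0,0],[-0.015,0,0,0,0,0],[-0.015,0,0,0,0,0],[-0.015,0,0,0,0,0],[-0.015,0,0,0,0,0],[-0.015,0,0,0,0,0],[-0.015,0,0,0,0,0],[-0.015,0,0,0,0,0],[-0.015,0,0,0,0,0]]]' | egrep 'clo|pos|force'
python3 plan.py 0.015 0.663 -0.0554 0.010 257.6
```

```text
clock: 11.6
tool_pos: [0.625, -0.2303, 0.008]
contact_force: [0.4, -0.1, 0.5]
finger_force: 0.3
t 11.6 at [ 0.625  -0.2303  0.008 ] ang -102.2
wp 12 rows
[-0.0149, -0.0, -0.0002, 0.0, -0.0, 0.0],
[-0.0149, -0.0, -0.0002, 0.0, -0.0, 0.0],
[-0.0149, -0.0, -0.0002, 0.0, -0.0, 0.0],
[-0.0149, -0.0, -0.0002, 0.0, -0.0, 0.0],
[-0.0149, -0.0, -0.0002, 0.0, -0.0, 0.001],
[-0.0149, -0.0, -0.0002, 0.0, -0.0, 0.0],
[-0.0149, -0.0, -0.0001, 0.0, -0.0, 0.001],
[-0.0149, -0.0, -0.0002, 0.0, -0.0, 0.0],
[-0.0149, -0.0, -0.0001, 0.0, -0.0, 0.001],
[-0.015, -0.0, -0.0002, 0.001, -0.0, 0.0],
[-0.0149, -0.0, -0.0001, 0.0, -0.0, 0.001],
[-0.015, -0.0001, -0.0002, 0.001, -0.001, 0.0],
```

```bash
python3 -m jog '[[[-0.015,0,0,0,0,0],[-0.015,0,-0.001,0,0,0],[-0.015,0,0,0,0,0],[-0.015,0,-0.001,0,0,0],[-0.015,0,0,0,0,0],[-0.015,0,0,0,0,0],[-0.015,0,0,0,0,0],[-0.015,0,0,0,0,0],[-0.015,0,0,0,0,0],[-0.01,0,0,0,0,0],[-0.008,0,0,0,0,0],[0,0,0,0,0,0]]]' | egrep 'clo|pos|force'
python3 plan.py 0.005 0.663 -0.0554 0.010 257.6
```

```text
clock: 13.1
tool_pos: [0.6571, -0.081, 0.01]
contact_force: [-0.3, -0.5, 1.0]
finger_force: 0.0
t 13.1 at [ 0.6571 -0.081   0.01  ] ang -102.1
wp 6 rows
[-0.0044, -0.0001, -0.0, 0.0, -0.0, 0.001],
[-0.0044, -0.0001, -0.0, 0.0, -0.0, 0.001],
[-0.0044, -0.0, -0.0, 0.0, -0.0, 0.001],
[-0.0043, -0.0, -0.0, 0.001, -0.0, 0.001],
[-0.0044, -0.0001, -0.0, 0.0, -0.0, 0.0],
[-0.0043, -0.0, -0.0, 0.001, -0.0, 0.001],
```

```bash
python3 -m jog '[[[-0.005,0,0,0,0,0],[-0.005,0,0,0,0,0],[-0.005,-0.0005,0,0,0,0],[-0.005,-0.0005,0,0,0,0],[-0.003,0,0,0,0,0],[0,0,0,0,0,0],[0,0,0,0,0,0]]]' | egrep 'clo|pos|force'
python3 -m jog '[[[-0.003,0,0,0,0,0],[0,0,0,0,0,0]]]'| egrep 'clo|pos|force'
python3 -m jog '[[[-0.002,0,0,0,0,0],[0,0,0,0,0,0]]]'| egrep 'clo|pos|force'
python3 -m jog '[[[-0.002,0,0,0,0,0],[0,0,0,0,0,0]]]'| egrep 'clo|pos|force'
```

```text
clock: 13.98
tool_pos: [0.6629, -0.0596, 0.0099]
contact_force: [-0.1, 0.3, -1.0]
finger_force: 0.0
clock: 14.22
tool_pos: [0.6635, -0.0563, 0.01]
contact_force: [-0.2, 0.1, 0.2]
finger_force: 0.0
clock: 14.48
tool_pos: [0.6639, -0.0543, 0.0099]
contact_force: [0.2, -0.2, -0.6]
finger_force: 0.0
clock: 14.72
tool_pos: [0.6643, -0.0524, 0.0099]
contact_force: [-0.1, -0.2, 0.5]
finger_force: 0.0
```

```bash
python3 -m jog '[[[-0.002,0,0,0,0,0],[0,0,0,0,0,0]]]' | egrep 'clo|pos|force'
python3 -m jog '[[[-0.002,0,0,0,0,0],[0,0,0,0,0,0]]]'| egrep 'clo|pos|force'
python3 -m jog '[[[-0.002,0,0,0,0,0],[0,0,0,0,0,0]]]'| egrep 'clo|pos|force'
```

```text
clock: 14.98
tool_pos: [0.6646, -0.0507, 0.0099]
contact_force: [-0.5, -0.5, 0.4]
finger_force: 0.4
clock: 15.22
tool_pos: [0.6649, -0.0495, 0.0098]
contact_force: [-1.3, -2.8, 0.8]
finger_force: 1.6
clock: 15.48
tool_pos: [0.665, -0.0491, 0.0097]
contact_force: [-3.0, -6.5, 3.0]
finger_force: 3.2
```

```bash
python3 -m jog '[[[0.02,0,-0.002,0,0,0],[0.01,0,-0.05,0,0,0],[0,0,-0.06,0,0,0],[0,0,0,0,0,0],[0,0,0,0,0,0]]]' | egrep 'clo|pos|force'
python3 plan.py 0.05 0.478 -0.2575 0.125 219.3
```

```text
clock: 16.1
tool_pos: [0.6594, -0.0766, 0.1218]
contact_force: [-0.5, -0.4, -0.1]
finger_force: 0.0
t 16.1 at [ 0.6594 -0.0766  0.1218] ang -102.2
wp 6 rows
[0.0358, 0.0232, -0.0005, 0.0, -0.0, 0.112],
[0.0382, 0.019, -0.0005, 0.0, -0.0, 0.112],
[0.0401, 0.0146, -0.0005, 0.0, -0.0, 0.112],
[0.0415, 0.0101, -0.0005, 0.0, -0.0, 0.112],
[0.0424, 0.0054, -0.0005, 0.0, -0.001, 0.112],
[0.0427, 0.0006, -0.0005, 0.001, -0.0, 0.112],
```

```bash
python3 -m jog '[[[0.036,0.023,0,0,0,0.112],[0.038,0.019,0,0,0,0.112],[0.04,0.0145,0,0,0,0.112],[0.0415,0.01,0,0,0,0.112],[0.0425,0.0055,0,0,0,0.112],[0.0425,0.0005,0,0,0,0.112],[0,0,0,0,0,0],[0,0,0,0,0,0],[0,0,0,0,0,0]]]' | egrep 'clo|pos|force'
python3 plan.py 0.04 0.478 -0.2575 0.120 219.3
python3 - <<'E'
from h import *
import pickle
s=snap('top','t5.png'); pickle.dump(s,open('s5.pkl','wb'))
a=cv2.imread('pics/t5.png')[120:290,150:430]
cv2.imwrite('pics/c6.png',cv2.resize(a,None,fx=2.8,fy=2.8,interpolation=cv2.INTER_CUBIC))
E
```

```text
clock: 17.23
tool_pos: [0.4794, -0.2556, 0.122]
contact_force: [-0.2, 0.3, -0.2]
finger_force: 0.0
t 17.225 at [ 0.4794 -0.2556  0.122 ] ang -140.5
wp 1 rows
[0.0023, -0.0005, 0.002, 0.002, -0.0, 0.003],
```

View pics/c6.png

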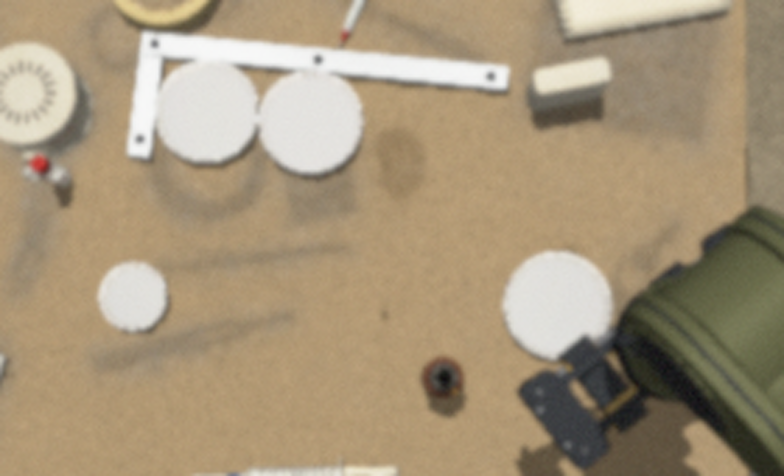

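A (207,112) and B (311,122) touch each other and both lie against the bar, with A tight in the corner. Now I'll descend behind d2 and push it.

```bash
python3 -m jog '[[[0.001,-0.001,0.036,0,0,0],[0,0,0.036,0,0,0],[0,0,0.038,0,0,0],[0,0,0,0,0,0],[0,0,0,0,0,0]]]' | egrep 'clo|pos|force'
python3 plan.py 0.014 0.629 -0.129 0.011 219.3
```

```text
clock: 17.9
tool_pos: [0.4795, -0.2577, 0.0136]
contact_force: [-0.2, 1.2, 0.2]
finger_force: 0.0
t 17.9 at [ 0.4795 -0.2577  0.0136] ang -140.6
wp 15 rows
[-0.0131, 0.0003, 0.0002, -0.0, 0.0, 0.0],
[-0.0131, 0.0003, 0.0002, -0.0, 0.0, 0.0],
[-0.0132, 0.0003, 0.0002, -0.0, 0.0, 0.0],
[-0.0131, 0.0003, 0.0002, -0.0, 0.0, 0.0],
[-0.0132, 0.0003, 0.0002, -0.0, 0.0, 0.0],
[-0.0131, 0.0003, 0.0002, -0.0, 0.0, 0.0],
[-0.0132, 0.0003, 0.0002, -0.0, 0.0, 0.0],
[-0.0131, 0.0003, 0.0002, -0.0, 0.0, 0.0],
[-0.0132, 0.0003, 0.0002, -0.0, 0.0, 0.0],
[-0.0131, 0.0003, 0.0002, -0.0, 0.0, 0.0],
[-0.0132, 0.0003, 0.0001, -0.0, 0.0, 0.0],
[-0.0131, 0.0003, 0.0002, -0.0, 0.0, 0.0],
[-0.0132, 0.0003, 0.0001, -0.0, 0.0, 0.0],
[-0.0131, 0.0003, 0.0002, -0.0, 0.0, 0.001],
[-0.0132, 0.0004, 0.0001, -0.0, 0.001, 0.0],
```

```bash
python3 -m jog '[[[-0.013,0,0.001,0,0,0],[-0.013,0,0.001,0,0,0],[-0.013,0,0.001,0,0,0],[-0.013,0,0,0,0,0],[-0.013,0,0,0,0,0],[-0.013,0,0,0,0,0],[-0.013,0,0,0,0,0],[-0.013,0.0005,0,0,0,0],[-0.013,0.0005,0,0,0,0],[-0.013,0.0005,0,0,0,0],[-0.013,0.0005,0,0,0,0]]]' | egrep 'clo|pos|force'
python3 plan.py 0.01 0.629 -0.129 0.010 219.3
```

```text
clock: 19.27
tool_pos: [0.5883, -0.1657, 0.0091]
contact_force: [-0.4, 0.5, 1.0]
finger_force: 0.6
t 19.275 at [ 0.5883 -0.1657  0.0091] ang -140.7
wp 6 rows
[-0.0091, 0.0004, -0.0002, 0.0, -0.0, 0.0],
[-0.0091, 0.0004, -0.0002, 0.0, -0.0, 0.0],
[-0.0091, 0.0004, -0.0001, 0.0, -0.0, 0.0],
[-0.0091, 0.0004, -0.0002, 0.0, -0.0, 0.0],
[-0.0092, 0.0005, -0.0001, 0.0, -0.001, 0.0],
[-0.0091, 0.0004, -0.0002, 0.001, -0.0, 0.001],
```

```bash
python3 -m jog '[[[-0.008,0.0005,0,0,0,0],[-0.008,0.0005,0,0,0,0],[-0.008,0.0005,0,0,0,0],[-0.007,0.0005,0,0,0,0],[-0.005,0,0,0,0,0],[-0.004,0,0,0,0,0],[0,0,0,0,0,0],[0,0,0,0,0,0]]]' | egrep 'clo|pos|force'
python3 -m jog '[[[-0.004,0,0,0,0,0],[-0.003,0,0,0,0,0],[0,0,0,0,0,0]]]'| egrep 'clo|pos|force'
python3 -m jog '[[[-0.002,0,0,0,0,0],[0,0,0,0,0,0]]]'| egrep 'clo|pos|force'
python3 -m jog '[[[-0.002,0,0,0,0,0],[0,0,0,0,0,0]]]'| egrep 'clo|pos|force'
```

```text
clock: 20.27
tool_pos: [0.6173, -0.1394, 0.0089]
contact_force: [-1.1, 0.1, -0.0]
finger_force: 0.0
clock: 20.65
tool_pos: [0.623, -0.1345, 0.009]
contact_force: [-0.3, -0.4, -0.4]
finger_force: 0.0
clock: 20.9
tool_pos: [0.6243, -0.1335, 0.009]
contact_force: [-0.8, -0.2, -0.2]
finger_force: 0.1
clock: 21.15
tool_pos: [0.6259, -0.1322, 0.009]
contact_force: [-0.0, 1.0, 0.6]
finger_force: 0.1
```

```bash
for k in 1; do python3 -m jog '[[[-0.002,0,0,0,0,0],[-0.002,0,0,0,0,0],[0,0,0,0,0,0]]]'| egrep 'clo|pos|force'; done
python3 -m jog '[[[-0.002,0,0,0,0,0],[0,0,0,0,0,0]]]'| egrep 'clo|pos|force'
python3 -m jog '[[[-0.002,0,0,0,0,0],[0,0,0,0,0,0]]]'| egrep 'clo|pos|force'
python3 -m jog '[[[-0.002,0,0,0,0,0],[0,0,0,0,0,0]]]'| egrep 'clo|pos|force'
```

```text
clock: 21.52
tool_pos: [0.6291, -0.1295, 0.009]
contact_force: [-0.1, -0.6, 0.0]
finger_force: 0.0
clock: 21.78
tool_pos: [0.6301, -0.1287, 0.0089]
contact_force: [-1.7, -0.7, 0.8]
finger_force: 0.9
clock: 22.02
tool_pos: [0.6305, -0.1285, 0.0088]
contact_force: [-5.4, -3.3, 3.6]
finger_force: 2.9
clock: 22.28
tool_pos: [0.6307, -0.1283, 0.0086]
contact_force: [-9.3, -4.2, 6.1]
finger_force: 4.9
```

```bash
python3 -m jog '[[[0.02,0,-0.002,0,0,0],[0.01,0,-0.05,0,0,0],[0,0,-0.06,0,0,0],[0,0,0,0,0,0],[0,0,0,0,0,0]]]' | egrep 'clo|pos|force'
python3 plan.py 0.05 0.52 0.141 0.11 200
```

```text
clock: 22.9
tool_pos: [0.6107, -0.145, 0.1209]
contact_force: [-0.2, -0.1, -0.6]
finger_force: 0.0
t 22.9 at [ 0.6107 -0.145   0.1209] ang -140.7
wp 6 rows
[-0.0185, 0.0465, 0.0018, 0.0, -0.0, 0.056],
[-0.0159, 0.0474, 0.0018, 0.0, -0.0, 0.056],
[-0.0132, 0.0482, 0.0018, -0.0, -0.0, 0.056],
[-0.0105, 0.0489, 0.0018, -0.0, -0.0, 0.056],
[-0.0078, 0.0494, 0.0018, -0.0, -0.001, 0.057],
[-0.0049, 0.0498, 0.0018, -0.0, -0.0, 0.056],
```

```bash
python3 -m jog '[[[-0.0185,0.0465,0,0,0,0.056],[-0.016,0.0475,0,0,0,0.056],[-0.013,0.048,0,0,0,0.056],[-0.0105,0.049,0,0,0,0.056],[-0.008,0.0495,0.002,0,0,0.056],[-0.005,0.05,0.002,0,0,0.056],[0,0,0,0,0,0],[0,0,0,0,0,0],[0,0,0,0,0,0]]]' 0.085 | egrep 'clo|pos|force|open'
python3 plan.py 0.04 0.52 0.1405 0.110 200
python3 - <<'E'
from h import *
import pickle
s=snap('top','t6.png'); pickle.dump(s,open('s6.pkl','wb'));s2=snap('scene','s6.png');pickle.dump(s2,open('s6b.pkl','wb'))
a=cv2.imread('pics/t6.png')[125:235,170:360];b=cv2.imread('pics/s6.png')[130:240,190:380]
cv2.imwrite('pics/c7.png',cv2.resize(np.hstack([a,b]),None,fx=2.1,fy=2.1,interpolation=cv2.INTER_CUBIC))
a=cv2.resize(a,(760,440),interpolation=cv2.INTER_CUBIC);b=cv2.resize(b[:, :],(380,220))
cv2.imwrite('pics/c7.png',a)
E
```

```text
clock: 24.02
tool_pos: [0.5201, 0.1396, 0.1162]
contact_force: [-0.3, 0.5, 0.2]
opening: 0.965
finger_force: 0.0
t 24.025 at [0.5201 0.1396 0.1162] ang -160.1
wp 1 rows
[-0.0002, 0.0009, 0.0062, -0.0, -0.003, -0.001],
```

View pics/c7.png

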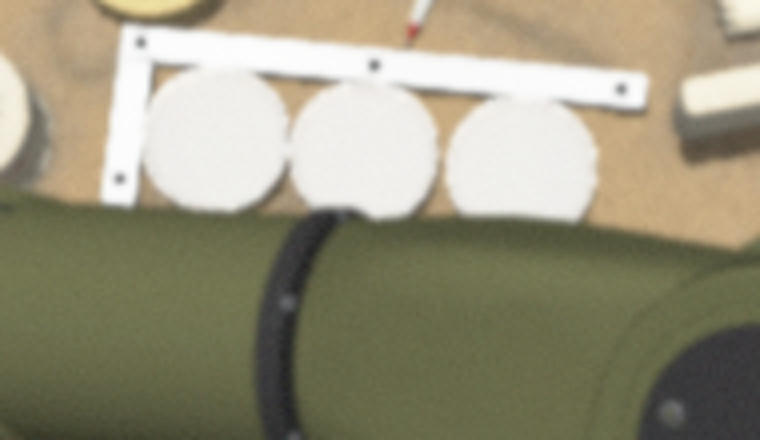

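The row is formed: A (215,140), B (364,150), C (521,160) in this 4× crop. A gap of about 8 px (roughly 4 mm) remains between B and C, so C needs a nudge along the bar.

```bash
python3 - <<'E'
from h import *
import pickle
s=pickle.load(open('s6.pkl','rb'))
c=lambda u,v:(170+u/4,125+v/4)
W=px2w(s,[c(144,140),c(287,140),c(291,150),c(438,150),c(446,160),c(597,160),c(155,67),c(645,110),c(215.5,68),c(365,80),c(521,95)],[.008]*6+[.012]*2+[.014]*3)
print(W.round(4)); e=np.array([.074,.997])
print('y stop',((W[:6,:2]-W[6,:2])@e).round(4))
ex=np.array([.997,-.074]); print('x', ((W[6:,:2]-W[6,:2])@ex).round(4))
E
python3 plan.py 0.05 0.656 -0.165 0.12 258 0.656 -0.165 0.01 258
```

```text
[[ 0.681   0.1291  0.008 ]
 [ 0.6826  0.042   0.008 ]
 [ 0.6765  0.0393  0.008 ]
 [ 0.6782 -0.0496  0.008 ]
 [ 0.6722 -0.0546  0.008 ]
 [ 0.674  -0.1455  0.008 ]
 [ 0.7256  0.1237  0.012 ]
 [ 0.7044 -0.1736  0.012 ]
 [ 0.725   0.0864  0.014 ]
 [ 0.7191 -0.0046  0.014 ]
 [ 0.7116 -0.0989  0.014 ]]
y stop [ 0.0021 -0.0846 -0.0877 -0.1763 -0.1817 -0.2722]
x [0.     0.0009 0.0022 0.0031 0.0026]
t 24.125 at [0.5202 0.1399 0.1166] ang -160.1
wp 7 rows
[-0.0034, -0.0476, -0.0005, 0.0, -0.0, -0.145],
[0.0035, -0.0476, -0.0005, 0.0, -0.0, -0.145],
[0.0104, -0.0465, -0.0005, 0.0, -0.0, -0.145],
[0.017, -0.0446, -0.0005, 0.0, -0.0, -0.145],
[0.0232, -0.0416, -0.0005, 0.001, -0.001, -0.144],
[0.029, -0.0379, -0.0004, 0.0, -0.0, -0.145],
[0.0341, -0.0333, -0.0005, 0.001, -0.001, -0.144],
wp 3 rows
[0.0, 0.0, 0.0367, -0.0, 0.0, -0.0],
[0.0, 0.0, 0.0367, -0.0, 0.0, -0.0],
[0.0, 0.0001, 0.0366, -0.0, 0.0, -0.0],
```

```bash
python3 -m jog '[[[-0.0035,-0.0475,0,0,0,-0.145],[0.0035,-0.0475,0,0,0,-0.145],[0.0105,-0.0465,0,0,0,-0.145],[0.017,-0.0445,0,0,0,-0.145],[0.023,-0.0415,0,0,0,-0.145],[0.029,-0.038,0,0,0,-0.145],[0.034,-0.0335,0,0,0,-0.145],[0,0,0,0,0,0],[0,0,0,0,0,0],[0,0,0,0,0,0]]]' 0.03 | egrep 'clo|pos|force|open'
python3 plan.py 0.04 0.655 -0.163 0.010 258
python3 -c "
from plant import *
print(get_state()['q'].round(3))"
```

```text
clock: 25.38
tool_pos: [0.6564, -0.1615, 0.1171]
contact_force: [-0.2, -0.5, -0.3]
opening: 0.342
finger_force: 0.0
t 25.375 at [ 0.6564 -0.1615  0.1171] ang -101.6
wp 3 rows
[0.0006, 0.0003, 0.0357, 0.001, -0.0, 0.002],
[0.0005, 0.0003, 0.0357, 0.0, -0.0, 0.002],
[0.0006, 0.0003, 0.0357, 0.001, -0.0, 0.002],
[ 0.723  1.266 -1.39   1.463  1.244  1.433  2.249]
```

```bash
python3 -m jog '[[[0.002,0.001,0.036,0,0,0.002],[0,0,0.036,0,0,0.002],[0,0,0.035,0,0,0.002],[0,0,0,0,0,0],[0,0,0,0,0,0]]]' | egrep 'clo|pos|force|open'
python3 -m jog '[[[-0.005,0,0,0,0,0],[-0.004,0,0,0,0,0],[-0.003,0,0,0,0,0],[-0.003,0,0,0,0,0],[0,0,0,0,0,0]]]' | egrep 'clo|pos|force|open'
python3 -m jog '[[[-0.002,0,0,0,0,0],[0,0,0,0,0,0]]]'| egrep 'clo|pos|force'
python3 -m jog '[[[-0.002,0,0,0,0,0],[0,0,0,0,0,0]]]'| egrep 'clo|pos|force'
```

```text
clock: 26.0
tool_pos: [0.656, -0.1635, 0.0117]
contact_force: [0.3, 0.5, 0.9]
opening: 0.34
finger_force: 0.0
clock: 26.62
tool_pos: [0.6584, -0.1496, 0.01]
contact_force: [-0.1, -0.7, 0.5]
opening: 0.34
finger_force: 0.0
clock: 26.88
tool_pos: [0.6585, -0.1482, 0.0098]
contact_force: [-1.1, -0.3, 1.0]
finger_force: 0.5
clock: 27.12
tool_pos: [0.6586, -0.1463, 0.0098]
contact_force: [-1.6, -1.9, 1.2]
finger_force: 1.4
```

```bash
python3 -m jog '[[[-0.002,0,0,0,0,0],[0,0,0,0,0,0]]]'| egrep 'clo|pos|force'
python3 -m jog '[[[-0.002,0,0,0,0,0],[0,0,0,0,0,0]]]'| egrep 'clo|pos|force'
python3 -m jog '[[[-0.002,0,0,0,0,0],[0,0,0,0,0,0]]]'| egrep 'clo|pos|force'
```

```text
clock: 27.38
tool_pos: [0.659, -0.1442, 0.0097]
contact_force: [-5.0, -2.4, 2.0]
finger_force: 2.1
clock: 27.62
tool_pos: [0.6592, -0.1432, 0.0097]
contact_force: [-4.9, -4.5, 1.9]
finger_force: 3.0
clock: 27.88
tool_pos: [0.6592, -0.143, 0.0097]
contact_force: [-6.1, -6.4, 2.9]
finger_force: 4.5
```

```bash
python3 -m jog '[[[0.012,0.003,-0.002,0,0,0],[0,0,-0.05,0,0,0],[0,0,-0.06,0,0,0],[0,0,0,0,0,0],[0,0,0,0,0,0]]]' 0.03| egrep 'clo|pos|force'
python3 plan.py 0.05 0.52 0.1405 0.10 200
```

```text
clock: 28.5
tool_pos: [0.6555, -0.1511, 0.122]
contact_force: [0.3, 0.0, -0.4]
finger_force: 0.0
t 28.5 at [ 0.6555 -0.1511  0.122 ] ang -102.1
wp 7 rows
[-0.0367, 0.0277, 0.0032, 0.0, -0.0, 0.144],
[-0.0323, 0.0326, 0.0031, 0.0, -0.0, 0.144],
[-0.0273, 0.0369, 0.0032, 0.0, -0.0, 0.145],
[-0.0217, 0.0405, 0.0031, 0.0, -0.0, 0.144],
[-0.0156, 0.0432, 0.0032, 0.0, -0.0, 0.145],
[-0.0092, 0.045, 0.0031, 0.0, -0.0, 0.144],
[-0.0027, 0.0458, 0.0032, 0.0, -0.0, 0.145],
```

```bash
python3 -m jog '[[[-0.0365,0.0275,0,0,0,0.144],[-0.0325,0.0325,0,0,0,0.144],[-0.0275,0.037,0.003,0,0,0.145],[-0.0215,0.0405,0.003,0,0,0.144],[-0.0155,0.043,0.003,0,0,0.145],[-0.009,0.045,0.003,0,0,0.144],[-0.0025,0.046,0.003,0,0,0.145],[0,0,0,0,0,0],[0,0,0,0,0,0],[0,0,0,0,0,0]]]' 0.086 | egrep 'clo|pos|force|open'
python3 plan.py 0.04 0.52 0.1405 0.003 200
python3 - <<'E'
from h import *
import pickle
s=snap('top','t7.png'); pickle.dump(s,open('s7.pkl','wb'));s2=snap('scene','s7.png');pickle.dump(s2,open('s7b.pkl','wb'))
a=cv2.imread('pics/t7.png')[135:190,190:335];b=cv2.imread('pics/s7.png')[140:250,190:390]
a=cv2.resize(a,(780,296),interpolation=cv2.INTER_CUBIC);b=cv2.resize(b,(546,300),interpolation=cv2.INTER_CUBIC)
b=np.hstack([b,np.zeros((300,234,3),np.uint8)])
cv2.imwrite('pics/c8.png',np.vstack([a,b]))
E
```

```text
clock: 29.75
tool_pos: [0.5199, 0.1386, 0.1063]
contact_force: [0.0, 0.1, 0.3]
opening: 0.974
finger_force: 0.0
t 29.75 at [0.5199 0.1386 0.1063] ang -160.2
wp 3 rows
[-0.0004, 0.0006, 0.0344, 0.0, -0.001, -0.001],
[-0.0003, 0.0006, 0.0345, 0.0, -0.001, -0.001],
[-0.0003, 0.0005, 0.0344, 0.0, -0.001, -0.001],
```

View pics/c8.png

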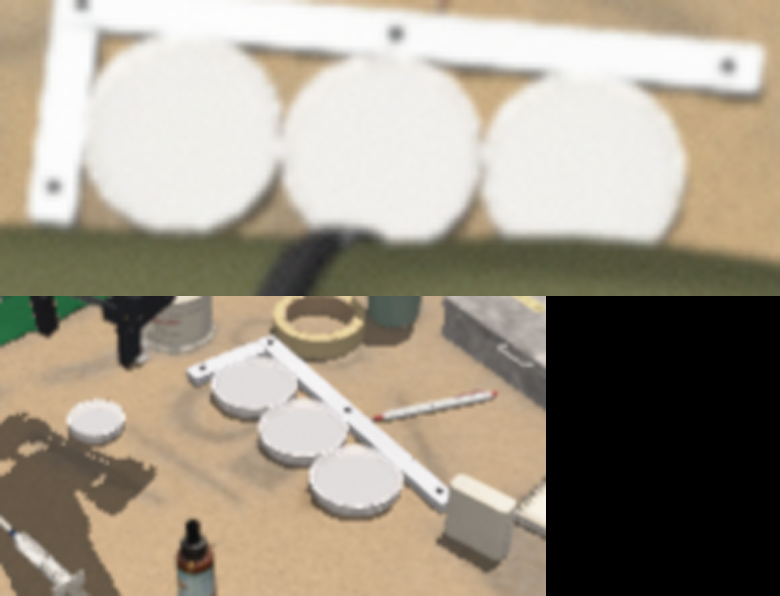

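The upper half shows A, B and C all touching one another and the bar, and the scene half confirms it. The small dish is untouched. Next I'll descend and grip it.

```bash
python3 -m jog '[[[0,0.001,0.034,0,-0.001,0],[0,0.0005,0.034,0,-0.001,0],[0,0.0005,0.032,0,-0.001,0],[0,0,0,0,0,0],[0,0,0,0,0,0]]]' | egrep 'clo|pos|force|open'
python3 -m jog '[[[0,0,0,0,0,0],[0,0,0,0,0,0],[0,0,0,0,0,0],[0,0,0,0,0,0],[0,0,0,0,0,0],[0,0,0,0,0,0]]]' 0.05 8 | egrep 'clo|pos|force|open'
```

```text
clock: 30.48
tool_pos: [0.5193, 0.1422, 0.0082]
contact_force: [0.7, 0.6, -0.1]
opening: 0.972
finger_force: 0.0
clock: 31.22
tool_pos: [0.519, 0.142, 0.0076]
contact_force: [-0.3, -1.3, 6.1]
opening: 0.654
finger_force: 8.0
```

```bash
python3 -m jog '[[[0,0,-0.025,0,0,0],[0,0,-0.03,0,0,0],[0,0,0,0,0,0],[0,0,0,0,0,0]]]' | egrep 'clo|pos|force|open'
python3 plan.py 0.025 0.679 0.083 0.063 200 0.679 0.083 0.029 200
```

```text
clock: 31.72
tool_pos: [0.5184, 0.1413, 0.0611]
contact_force: [0.1, -0.6, 0.1]
opening: 0.652
finger_force: 8.0
t 31.725 at [0.5184 0.1413 0.0611] ang -160.0
wp 7 rows
[-0.0187, -0.0157, -0.0003, -0.0, 0.0, -0.0],
[-0.0187, -0.0157, -0.0003, -0.0, 0.0, -0.0],
[-0.0187, -0.0156, -0.0002, -0.0, 0.0, -0.0],
[-0.0188, -0.0157, -0.0003, -0.0, 0.0, -0.0],
[-0.0187, -0.0156, -0.0002, -0.0, 0.0, -0.0],
[-0.0188, -0.0157, -0.0003, -0.0, 0.0, -0.0],
[-0.0187, -0.0156, -0.0002, -0.0, 0.0, -0.001],
wp 2 rows
[0.0, -0.0, 0.017, -0.0, 0.0, 0.0],
[0.0, -0.0, 0.017, -0.0, 0.0, 0.0],
```

```bash
python3 -m jog '[[[-0.0187,-0.0157,0,0,0,0],[-0.0187,-0.0157,0,0,0,0],[-0.0187,-0.0157,0,0,0,0],[-0.0187,-0.0157,0,0,0,0],[-0.0187,-0.0157,0,0,0,0],[-0.0187,-0.0157,0,0,0,0],[-0.0187,-0.0157,0,0,0,0],[0,0,0,0,0,0],[0,0,0,0,0,0]]]' | egrep 'clo|pos|force|open'
python3 plan.py 0.018 0.679 0.083 0.030 200
```

```text
clock: 32.85
tool_pos: [0.6777, 0.0838, 0.0612]
contact_force: [-0.1, 0.3, -1.1]
opening: 0.652
finger_force: 8.0
t 32.85 at [0.6777 0.0838 0.0612] ang -159.9
wp 2 rows
[-0.0005, -0.0006, 0.0156, 0.0, -0.0, 0.0],
[-0.0005, -0.0007, 0.0156, 0.001, -0.001, 0.001],
```

```bash
python3 -m jog '[[[-0.0005,-0.0005,0.016,0,0,0],[0,0,0.014,0,0,0],[0,0,0.004,0,0,0],[0,0,0,0,0,0],[0,0,0,0,0,0]]]' | egrep 'clo|pos|force|open'
python3 -m jog '[[[0,0,0.002,0,0,0],[0,0,0,0,0,0]]]' | egrep 'clo|pos|force'
python3 -m jog '[[[0,0,0.0015,0,0,0],[0,0,0,0,0,0]]]' | egrep 'clo|pos|force'
```

```text
clock: 33.48
tool_pos: [0.6802, 0.0833, 0.0287]
contact_force: [-0.1, -0.6, -0.1]
opening: 0.652
finger_force: 8.0
clock: 33.72
tool_pos: [0.68, 0.0829, 0.0263]
contact_force: [0.9, 0.5, -0.0]
finger_force: 8.0
clock: 33.98
tool_pos: [0.6799, 0.0829, 0.0246]
contact_force: [-0.5, -0.8, -0.6]
finger_force: 8.0
```

```bash
python3 -m jog '[[[0,0,0.001,0,0,0],[0,0,0,0,0,0]]]' | egrep 'clo|pos|force'
python3 -m jog '[[[0,0,0.001,0,0,0],[0,0,0,0,0,0]]]' | egrep 'clo|pos|force'
```

```text
clock: 34.22
tool_pos: [0.6799, 0.083, 0.0237]
contact_force: [-0.1, 0.1, -0.0]
finger_force: 8.0
clock: 34.48
tool_pos: [0.68, 0.0831, 0.0236]
contact_force: [-1.4, -1.8, 4.3]
finger_force: 8.0
```

It's seated (4 N at the expected height), so release and withdraw.

```bash
python3 -m jog '[[[0,0,0,0,0,0],[0,0,0,0,0,0],[0,0,0,0,0,0],[0,0,0,0,0,0]]]' 0.075 | egrep 'clo|pos|force|open'
python3 -m jog '[[[0,0,-0.02,0,0,0],[0,0,-0.04,0,0,0],[0,0,-0.05,0,0,0],[0,0,-0.05,0,0,0],[0.05,0.02,0,0,0,0],[0.055,0.03,0,0,0,0],[0.055,0.03,0,0,0,0],[0.03,0.05,0,0,0,0],[0.01,0.055,0,0,0,0],[0,0.055,0,0,0,0],[0,0,0,0,0,0]]]' | egrep 'clo|pos|force|open'
python3 - <<'E'
from h import *
snap('top','t9.png');snap('scene','s9.png')
a=cv2.imread('pics/t9.png')[120:300,130:420];b=cv2.imread('pics/s9.png')[130:300,190:400]
a=cv2.resize(a,(480,298),interpolation=cv2.INTER_CUBIC);b=cv2.resize(b,(370,298),interpolation=cv2.INTER_CUBIC)
c=cv2.resize(cv2.imread('pics/t9.png')[135:185,190:330],(800,286),interpolation=cv2.INTER_CUBIC)
cv2.imwrite('pics/c9.png',np.vstack([cv2.resize(np.hstack([a,b]),(800,280)),c]))
E
```

```text
clock: 34.98
tool_pos: [0.6799, 0.0831, 0.0226]
contact_force: [0.4, -0.4, 0.2]
opening: 0.848
finger_force: 0.0
clock: 36.35
tool_pos: [0.4083, 0.2452, 0.1849]
contact_force: [0.8, -0.3, -0.2]
opening: 0.849
finger_force: 0.0
```

View pics/c9.png

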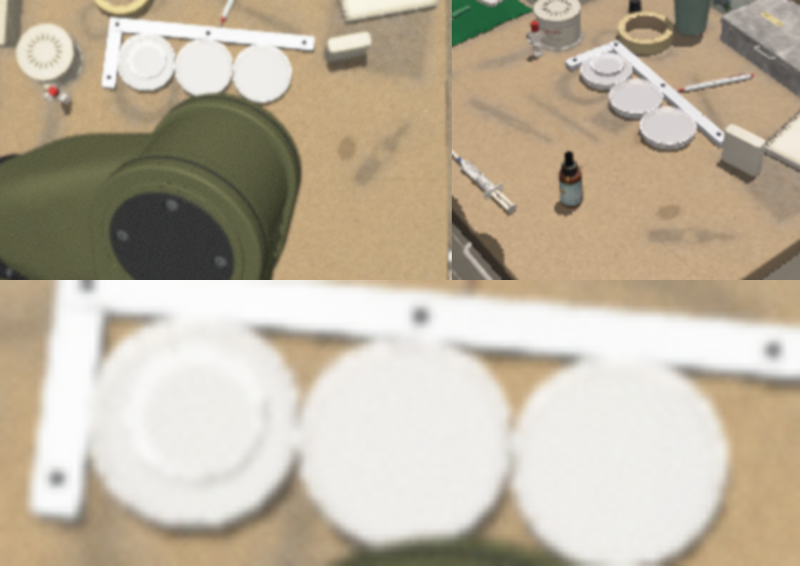

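The small dish sits well inside A's lid, the three dishes touch each other and the bar, and the bottle, tube, timer and syringe are unmoved.

```bash
python3 -c "
from plant import *
print(finish_job())"
```

```text
the job is handed in; nothing more can be done
None
```

The job is handed in at about 36 s of the 72 s allowed: the last pictures show the three large dishes in a touching row along the long bar with one in the corner, the small dish well inside that dish's lid, and the bottle, tube, timer and syringe where they were; no verdict was returned.

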